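Close and lock the pottery transport case

TASK

The restored pot is packed: shut the lid of the grey transport case fully, then swing the steel hasp with the yellow end over until it lies fully down over the brass staple. Then take the red spring clamp off its rack and clip it upright and centred on the staple, well down over it, so that the hasp is locked, and let go. Leave the blue clamp and the two amber bottles where they are.

Things in the scene. Friction and masses are not known exactly. Their poses are not given: they have to be found in the camera images.
- case: Grey transport case fixed to the table, 180 (x) by 200 (y) by 100 mm tall, a pot inside. Origin: centre of its underside, z up. The lid's hinge line is parallel to x at y = +100, z = 100 mm. The hasp's hinge line is parallel to y at z = 114 mm, on the side towards the robot (x = -100 mm); the hasp's middle is at y = -40 mm.
- lid (a joint): Angle of the lid (rad): 0 shut, grows as it opens, 1.85 at most; a stiff hinge, it stays where it is left (about 3 N at the free edge moves it). The lid is a plate 180 by 200 mm, 10 mm thick; shut, its top is at z = 110 mm of the case and its free edge is on the -y side.
- hasp (a joint): Angle of the hasp (rad): 0 when it lies flat on the shut lid pointing along the case's +x, grows as it opens, 1.57 upright, 1.75 at most (leaning towards the robot). Stiff hinge, it stays where it is left: about 1 N at the tip moves it, all the way down.
- hasp_tip (a point): Middle of the outer end of the hasp at mid thickness, 151 mm from its hinge. The hasp is a steel strip 34 mm wide and 6 mm thick; its slot runs 66 to 118 mm from the hinge, its solid yellow end 117 to 151 mm.
- lid_edge (a point): Middle of the lid's free edge, on its outer face (200 mm from the hinge line).
- staple_top (a point): Middle of the top of the brass staple, a plain upright tongue on the lid's outer face, 26 mm long along x, 5 mm thick along y, standing 55 mm proud of the lid; its base is 140 mm from the lid's hinge, at x = -10 mm of the case. Lid shut, it is upright, its axes are the case's, and 48 mm of it show above the shut hasp.
- rack: Clamp rack fixed to the table: wooden foot 240 by 80 by 14 mm and an upright aluminium plate 220 mm long (x), 5 mm thick (y), its top at z = 70 mm. Origin: centre of the underside. Both clamps are clipped on the plate, jaw tips 45 mm above the table, about 110 mm apart, either one at either end.
- red_clamp: Red spring clamp. Two hinged halves, 26 mm wide (x), 113 mm tall, jaws down, handles up in a V. Origin: between the jaw tips at their lower end; z up to the handles, jaws close along y. Pivot at z 50 mm, flat handles above it, 45 mm over their tops when shut. Pinched together along y (about 15 N, at z 92 mm) to 24 mm they open the jaws to 24 mm; let go, the spring shuts them.
- blue_clamp: A blue spring clamp of the same shape, to be left on the rack. Origin and axes as for the red clamp. The space between the jaws of either clamp is 45 mm deep.
- dropper: Small amber bottle with a black cap, 42 mm wide, 88 mm tall, to be left alone. Origin: centre of the underside.
- amber_bottle: Large amber bottle, 72 mm wide, 190 mm tall, to be left alone. Origin: centre of the underside.
Things that resemble listed ones, but are neither listed nor needed, are in the scene too. There is more than one size of the red_clamp; the job needs the smallest.

How it is judged:
On the way, in this order (a step that is already met when the one before it is completed fails the run):
1. the lid is fully shut (value of joint lid below 0.05 rad), for 0.2 s.
2. the hasp lies fully down over the staple (value of joint hasp below 0.06 rad and value of joint lid below 0.05 rad), for 0.2 s.
3. the red clamp is off the rack (distance of red_clamp from where it was at the start of the episode above 0.06 m and contact force between red_clamp and rack below 0.1 N), for 0.1 s.
At the end, for the whole second after the job is handed in: Lid shut (within 0.05 rad) and hasp down (within 0.06 rad); the red clamp at rest, upright within 0.3 rad, gripping the staple (over 2 N): jaw tips 12 to 50 mm below the staple's top, within 16 mm of its middle along its length and 6 mm across. The blue clamp is still on the rack (all of step 2 and x of red_clamp in the frame of staple_top between -0.016 and 0.016 m and y of red_clamp in the frame of staple_top between -0.006 and 0.006 m and z of red_clamp in the frame of staple_top between -0.05 and -0.012 m and angle between red_clamp's own z axis and vertical below 0.3 rad and contact force between red_clamp and case above 2 N and linear speed of red_clamp below 0.02 m/s); the robot touches nothing.
It fails at once if the blue clamp is moved more than 20 mm (distance of blue_clamp from where it was at the start of the episode above 0.02 m).
It fails at once if an amber bottle is moved more than 30 mm (distance of any of amber_bottle, dropper from where it was at the start of the episode above 0.03 m).
It also fails if it takes over 53 s, if anything falls off the work surface, if the arm or the gripper's body presses on something with over 40 N, if the wrist force passes 120 N, or if a joint passes its speed limit or range.

ROBOT

A 7-joint arm with a two-finger parallel gripper is mounted at the origin on the work surface. World frame = base frame: x ahead of the robot, y to its left, z up, the work surface at z = 0. Lengths are in m, angles in rad, forces in N, time in s.
With the tool pointing down it reaches from about 0.4 to 0.875 m from the base axis. Payload 6.5 kg.
Tool frame: the origin (TCP) lies midway between the tips of the shut fingers; the grasp point (between the pads) lies 19 mm behind it; z points along the fingers, y is the line along which they close (so a half turn about z gives the same grasp; the last joint's range is limited). The gripper opens to 88 mm and grips with 3 to 60 N. Pads are 18 mm wide; open, the fingers measure 123 mm over their backs; the gripper's body (75 mm by 187 mm) begins 45 mm behind the grasp point.
Start: joints at [-1.22, 0.536, -0.004, 1.538, 0.003, 1.067, -0.071], TCP at [0.263, 0.594, 0.239] pointing down, gripper open.
Joint ranges: [-2.7, 2.7], [-0.37, 2.16], [-1.27, 1.26], [0.24, 2.4], [-1.31, 4.45], [0.19, 1.91], [-2.76, 2.76]. Speed limits (rad/s): [2.39, 2.39, 3.14, 3.14, 3.14, 3.14, 3.14].

INTERFACE

Orientations are given as a unit quaternion [x, y, z, w].
In Python, from workcell import robot, capture, camera_info, workorder gives the robot as it stands.
- The arm moves only by the shell command python3 -m creep 'ROWS' [FORCE]. ROWS is text: rows parted by semicolons, each of 5 numbers parted by spaces: the shift along the tool's x, y, z in m, then the turn about the tool's z in rad, then the finger opening in m, from 0 to 0.0881. A call has 1 to 5 rows; each row is the pose to reach, as a shift and turn from the pose commanded when the call began, along the tool's axes at that moment; what a row does not reach only later rows make up. A row lasts 1/8 s, in which the tool goes at most 62.5 mm and 10.7 degrees, less where a joint would pass 70% of its speed; a pose out of reach is approached as far as the arm can. A call with a gripper value outside its range is refused whole. The fingers move at their own pace and stop on an object; FORCE is the grip in N (left out, the last holds). Time passes only in rows, so rows that repeat a pose let the fingers close. It gives the time, the measured TCP pose, the force, the opening and the grip force at its end, in the units of the state.
- robot.get_obs(): the state, without advancing time (a new reading comes with each control period).
- capture(name): name is "scene" or "top" or "wrist"; returns the picture (384x512x3 uint8, blue, green, red); there is no depth.
- camera_info(name): a dict with "mtx" (3x3 intrinsics, pixels), "dist_coeffs" ([k1, k2, p1, p2, k3] as OpenCV has them; the pictures are not rectified), "R" (3x3) and "t" (3): a world point X has camera coordinates R X + t; the wrist camera has in their place "hand_eye" (4x4, takes a point from camera to tool coordinates, whose origin is the TCP and whose axes are the flange's). Camera axes: x right, y down, z forward; pixel columns grow to the right and rows downward; lengths in m; the calibration is good to about 2 mm. A picture is of the moment at which its call begins: read the wrist's pose just before it. camera_info takes no time and is no camera call.
- workorder.close_job(): hands the job in; it is judged then, once.
The state is a dict: "time_s": time; "joint_positions": joint angles; "qd": joint speeds; "joint_efforts": joint torques, N m; "eef_pos": TCP position; "orientation": TCP orientation; "force": force on the tool from outside, world axes, zero at the start; "wrist_torque": the same for the moment, N m; "grip_width": opening from 0.0 (shut) to 1.0 (fully open); "grasp_force": force on a finger pad.
Only numpy, scipy, OpenCV 4.12 (cv2) and the standard library are available. Lean on these libraries where they do the work, as an engineer would, in place of code of your own. Each camera call takes 0.05 s, during which the arm holds its last target. There are 200 camera calls.

## Working session

There is one attempt and no reset: what is moved stays moved. The work goes in short steps, Python scripts to look and compute and a shell command to move; the robot and the scene stay as the last step left them, time stands still between calls to the robot, and variables do not carry over. Pictures are saved under pics/ and viewed, at most 10 in all, crops included, and the job is handed in when it is done.

```bash
ls; mkdir -p pics
python3 - <<'E'
from workcell import robot, capture, camera_info
import cv2,numpy as np
o=robot.get_obs();print({k:np.round(v,3).tolist() for k,v in o.items()})
for n in("scene","top"):
    cv2.imwrite(f"pics/{n}0.png",capture(n))
for n in("scene","top","wrist"):print(n,camera_info(n))
a=cv2.imread("pics/scene0.png");b=cv2.imread("pics/top0.png")
E
```

```text
pics
{'time_s': 0.0, 'joint_positions': [-1.22, 0.537, -0.004, 1.539, 0.003, 1.067, -0.071], 'qd': [0.0, -0.001, -0.001, 0.001, -0.0, 0.0, -0.0], 'joint_efforts': [0.0, -57.1, 0.991, -25.161, -0.056, 0.018, 0.0], 'eef_pos': [0.263, 0.594, 0.238], 'orientation': [0.207, 0.978, -0.001, -0.0], 'force': [-0.092, 0.184, 0.408], 'wrist_torque': [0.003, -0.011, -0.005], 'grasp_force': 0.0, 'grip_width': 1.002}
scene {'mtx': array([[409.04600635,   0.        , 258.32092056],
       [  0.        , 409.04600635, 194.40970843],
       [  0.        ,   0.        ,   1.        ]]), 'dist_coeffs': array([0.00436343, 0.        , 0.        , 0.        , 0.        ]), 'R': array([[ 0.77195911,  0.635644  , -0.00598662],
       [ 0.49937296, -0.61223801, -0.61301815],
       [-0.39332655,  0.47023539, -0.79004614]]), 't': array([-0.39895187, -0.15897896,  1.23885724])}
top {'mtx': array([[399.94723589,   0.        , 261.41086068],
       [  0.        , 399.94723589, 192.92151192],
       [  0.        ,   0.        ,   1.        ]]), 'dist_coeffs': array([-0.05937953,  0.        ,  0.        ,  0.        ,  0.        ]), 'R': array([[ 0.0183946 , -0.99957326, -0.02269221],
       [-0.99029953, -0.01508818, -0.13812745],
       [ 0.13772612,  0.02501288, -0.99015447]]), 't': array([0.0447271 , 0.51404178, 0.98407342])}
wrist {'mtx': array([[303.49390238,   0.        , 251.94257798],
       [  0.        , 303.49390238, 189.81948536],
       [  0.        ,   0.        ,   1.        ]]), 'dist_coeffs': array([-0.01187778,  0.        ,  0.        ,  0.        ,  0.        ]), 'hand_eye': array([[-3.66665462e-04, -9.56155280e-01, -2.92859943e-01,
         7.48517537e-02],
       [ 9.99999876e-01, -4.49681812e-04,  2.16145033e-04,
         1.01541737e-03],
       [-3.38362004e-04, -2.92859827e-01,  9.56155326e-01,
        -1.47330967e-01],
       [ 0.00000000e+00,  0.00000000e+00,  0.00000000e+00,
         1.00000000e+00]])}
```

View pics/scene0.png

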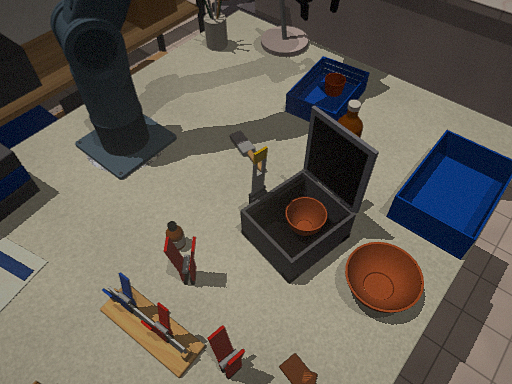

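View pics/top0.png

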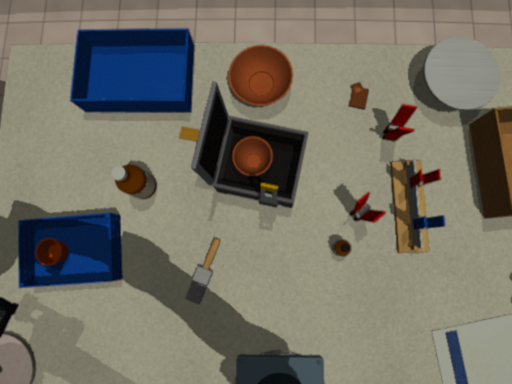

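The scene view shows the case open at scene (300,220) and its lid near upright. The hasp is upright with its yellow tip at (260,158). The rack is at (150,325) with blue at its upper-left end and red at (162,320). The other red clamps stand free. I'll enlarge the parts that matter.

Run:
```python
import cv2,numpy as np
a=cv2.imread("pics/scene0.png");b=cv2.imread("pics/top0.png")
def c(im,u,v):
    t=cv2.resize(im[v:v+150,u:u+200],(400,300),interpolation=cv2.INTER_CUBIC)
    for k in range(0,200,20):
        cv2.line(t,(2*k,0),(2*k,4 if k%100 else 10),(255,255,255),1)
        if k<150: cv2.line(t,(0,2*k),(4,2*k),(255,255,255),1)
    return cv2.convertScaleAbs(t,alpha=1.5,beta=10)
g=np.vstack([np.hstack([c(a,210,100),c(b,180,80)]),np.hstack([c(a,80,234),c(b,312,120)])])
cv2.imwrite("pics/crop1.png",g)
```

```text
(no output)
```

View pics/crop1.png

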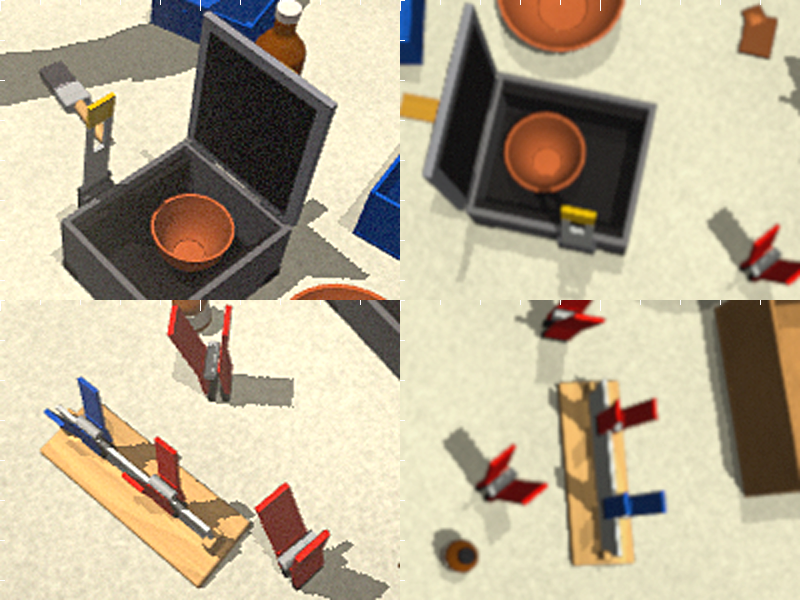

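The crop shows the corners of the case rim, lid, hasp and rack clearly in both views. Next I fit the poses.

```bash
cat > h.py <<'E'
import numpy as np,cv2
from workcell import robot, capture, camera_info
from scipy.spatial.transform import Rotation as Ro
from scipy.optimize import least_squares
CI={n:camera_info(n) for n in("scene","top","wrist")}
def RT(n):
    if n!="wrist":return CI[n]["R"],CI[n]["t"]
    o=robot.get_obs();T=np.eye(4);T[:3,:3]=Ro.from_quat(o["orientation"]).as_matrix();T[:3,3]=o["eef_pos"]
    C=np.linalg.inv(T@CI[n]["hand_eye"]);return C[:3,:3],C[:3,3]
def proj(n,P,rt=None):
    R,t=rt or RT(n)
    return cv2.projectPoints(np.array(P,float).reshape(-1,1,3),cv2.Rodrigues(R)[0],t,CI[n]["mtx"],CI[n]["dist_coeffs"])[0][:,0]
def ray(n,uv,z,rt=None):
    R,t=rt or RT(n)
    p=cv2.undistortPoints(np.array(uv,float).reshape(-1,1,2),CI[n]["mtx"],CI[n]["dist_coeffs"])[:,0]
    d=np.c_[p,np.ones(len(p))]@R;c=-R.T@t
    return c+d*((z-c[2])/d[:,2])[:,None]
def pose(P,x,y,a):
    P=np.atleast_2d(np.array(P,float));c,s=np.cos(a),np.sin(a)
    return np.c_[x+c*P[:,0]-s*P[:,1],y+s*P[:,0]+c*P[:,1],P[:,2]]
def lidpt(x,d,h,a): # d from hinge, h height above z=100 hinge plane
    return [x,.1-d*np.cos(a)+h*np.sin(a)*1,.1+d*np.sin(a)+h*np.cos(a)]
def hasppt(y,d,a): return [-.1+d*np.cos(a),y,.114+d*np.sin(a)]
E
python3 - <<'E'
from h import *
def f(q):
    x,y,a,l,hs=q;r=[]
    def A(n,P,uv,w=1): r.extend(w*(proj(n,pose(P,x,y,a))[0]-uv))
    A("top",[.09,-.1,.1],(307.5,131.5));A("top",[-.09,-.1,.1],(295.5,202))
    A("scene",[-.09,-.1,.1],(241.5,212.5));A("scene",[-.09,.1,.1],(302.5,171));A("scene",[.09,.1,.1],(355,214))
    A("scene",lidpt(-.09,.2,.005,l),(312.5,106));A("scene",lidpt(.09,.2,.005,l),(378.5,152))
    A("top",lidpt(.09,.2,.005,l),(214,82.5));A("top",lidpt(-.09,.2,.005,l),(194,170))
    A("scene",hasppt(-.04,.151,hs),(260.5,149));A("top",hasppt(-.04,.151,hs),(269,186))
    return np.array(r)
s=least_squares(f,[.6,.0,.2,1.6,1.57],loss="soft_l1");q=s.x
print(q.round(4));print(f(q).reshape(-1,2).round(1).tolist())
x,y,a,l,hs=q
print("tip",pose(hasppt(-.04,.151,hs),x,y,a),"lidedge",pose(lidpt(0,.2,.01,l),x,y,a),"staple",pose([-.01,-.04,.165],x,y,a))
def g(q):
    r=[]
    P=[[.12,.04,.014],[.12,-.04,.014],[-.12,-.04,.014],[-.12,.04,.014]]
    r+=list((proj("top",pose(P,*q))-[(390.5,161),(421,160),(428.5,250),(398.5,252.5)]).ravel())
    r+=list((proj("scene",pose([P[3],P[0],P[1]],*q)))[[0,2]].ravel()-np.array([134,285,180,372.5]).ravel()) if 0 else []
    return r
s=least_squares(g,[.5,-.35,0]);print("rack",s.x.round(4),np.round(s.fun,1))
x,y,a=s.x
print(proj("scene",pose([[.12,.04,.014],[.12,-.04,.014],[-.12,-.04,.014],[-.12,.04,.014]],x,y,a)).round())
for n,uv in(("red",(429,176)),("blue",(432,221.5))):
    p=ray("top",uv,.158)[0];c,s_=np.cos(a),np.sin(a);d=p[:2]-[x,y]
    print(n,p.round(3),"in rack",[c*d[0]+s_*d[1],-s_*d[0]+c*d[1]])
for n,uv in(("dropper",(342,246)),("amber",(122,173)),):print(n,ray("top",uv,.088 if n=="dropper" else .19))
print("free red",ray("top",[(365,210),(400,120)],.06))
o=robot.get_obs();print(Ro.from_quat(o["orientation"]).as_matrix().round(3))
E
```

```text
[ 0.5912  0.0553 -0.182   1.584   1.5028]
[[0.6, -1.7], [-1.2, -0.4], [-1.3, -1.8], [-0.5, -2.0], [0.9, -0.6], [-0.6, -0.3], [-1.2, 0.0], [-0.1, -1.8], [-0.5, -1.8], [-0.9, 0.5], [0.3, -0.1]]
tip [[0.49572874 0.03215977 0.26465143]] lidedge [[0.61162156 0.16602852 0.29985079]] staple [[0.57415721 0.01772447 0.165     ]]
rack [ 0.4901 -0.3317  0.0557] [ 0.1 -0.5 -0.4 -0.6  0.6  1.1 -0.3 -0. ]
[[205. 343.]
 [179. 376.]
 [ 99. 308.]
 [126. 281.]]
red [ 0.541 -0.328  0.158] in rack [np.float64(0.05070227298246253), np.float64(0.0011351153862589974)]
blue [ 0.438 -0.33   0.158] in rack [np.float64(-0.05205875828941571), np.float64(0.004095673022301098)]
dropper [[ 0.38174363 -0.14158735  0.088     ]]
amber [[0.53161113 0.35874618 0.19      ]]
free red [[ 0.47119209 -0.20409115  0.06      ]
 [ 0.70371755 -0.29851774  0.06      ]]
[[-0.914  0.405 -0.   ]
 [ 0.405  0.914 -0.001]
 [-0.    -0.001 -1.   ]]
```

The fits agree to about 2 px in both views: lid 1.58 rad, hasp 1.50 rad, red clamp at rack x ≈ +0.05. First I move behind the lid with the fingers shut, passing above the amber bottle.

```bash
cat >> h.py <<'E'
CASE=[.5912,.0553,-.182]; RACK=[.4901,-.3317,.0557]
def shift(targets,yaw):
    "world targets -> tool shifts; yaw: world angle wanted of tool y"
    o=robot.get_obs();R=Ro.from_quat(o["orientation"]).as_matrix()
    print("now",o["eef_pos"].round(3),"t",round(o["time_s"],2),"F",o["force"].round(1),"turn",round(-(yaw-np.arctan2(R[1,1],R[0,1])),3))
    print(((np.atleast_2d(targets)-o["eef_pos"])@R).round(3).tolist())
E
python3 -m creep '-0.05 -0.019 -0.02 0 0; -0.106 -0.041 -0.04 -0.05 0; -0.16 -0.062 -0.05 -0.12 0; -0.22 -0.085 -0.05 -0.18 0; -0.276 -0.107 -0.05 -0.234 0'
python3 - <<'E'
from h import *
shift(pose([[.055,.165,.28],[.055,.145,.27]],*CASE),np.pi/2+CASE[2])
E
```

```text
time_s: 0.72
eef_pos: [0.4733, 0.3831, 0.2887]
orientation: [0.09, 0.996, -0.0, -0.0]
force: [0.3, 1.4, -0.7]
grip_width: 0.455
grasp_force: 0.0
now [0.473 0.383 0.289] t 0.72 F [ 0.3  1.4 -0.7] turn 0.001
[[-0.23, -0.136, 0.009], [-0.23, -0.156, 0.019]]
```

```bash
python3 -m creep '-0.054 -0.03 0 0 0; -0.108 -0.06 0 0 0; -0.162 -0.09 0 0 0; -0.216 -0.12 0.005 0 0; -0.23 -0.136 0.01 0 0'
python3 -m creep '0 0 0 0 0; 0 -0.02 0.01 0 0'
python3 - <<'E'
from h import *
P=[]
for a in (1.58,1.4,1.2,1.0,.8,.6,.4,.2,0,-.05):
    p=lidpt(.055,.17,.01,a);p[1]+=.018;P.append(p)
shift(pose(P,*CASE),np.pi/2+CASE[2])
cv2.imwrite("pics/w1.png",np.hstack([capture("wrist")[::2,::2],capture("scene")[90:282,200:456]]))
E
```

```text
time_s: 1.35
eef_pos: [0.676, 0.2046, 0.2775]
orientation: [0.094, 0.996, -0.001, 0.0]
force: [-0.1, 0.0, 0.1]
grip_width: 0.004
grasp_force: 0.0
time_s: 1.6
eef_pos: [0.6687, 0.1944, 0.2692]
orientation: [0.089, 0.996, 0.002, -0.0]
force: [-0.6, -0.2, -0.5]
grip_width: 0.001
grasp_force: 0.0
now [0.669 0.194 0.269] t 1.6 F [-0.6 -0.2 -0.5] turn 0.005
[[-0.004, -0.021, -0.001], [-0.004, -0.052, -0.0], [-0.004, -0.085, 0.007], [-0.003, -0.116, 0.02], [-0.003, -0.144, 0.04], [-0.003, -0.168, 0.064], [-0.003, -0.186, 0.093], [-0.003, -0.198, 0.125], [-0.003, -0.203, 0.158], [-0.003, -0.204, 0.167]]
```

View pics/w1.png

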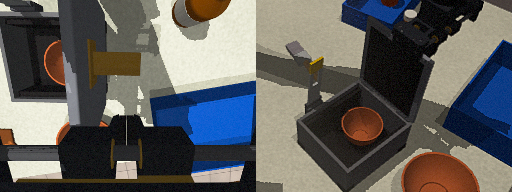

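The fingers are behind the lid, clear to one side of the staple. Now I push the lid shut along its arc.

```bash
python3 -m creep '0 -0.03 0 0 0; 0 -0.06 0.001 0 0; 0 -0.09 0.009 0 0; 0 -0.118 0.022 0 0; 0 -0.146 0.042 0 0'
python3 -m creep '0 -0.022 0.022 0 0; 0 -0.04 0.05 0 0; 0 -0.052 0.08 0 0; 0 -0.058 0.112 0 0; 0 -0.058 0.122 0 0'
python3 -m creep '0 0 0 0 0;0 0 0.003 0 0; 0 0 0.003 0 0'
```

```text
time_s: 2.33
eef_pos: [0.6437, 0.049, 0.228]
orientation: [0.089, 0.996, 0.001, 0.001]
force: [1.8, 1.1, -0.6]
grip_width: 0.003
grasp_force: 0.8
time_s: 2.95
eef_pos: [0.6329, -0.0096, 0.11]
orientation: [0.091, 0.996, 0.0, -0.001]
force: [-35.3, -0.9, 95.8]
grip_width: 0.005
grasp_force: 48.3
time_s: 3.32
eef_pos: [0.6329, -0.0096, 0.1104]
orientation: [0.091, 0.996, 0.001, -0.0]
force: [-28.3, -2.1, 65.0]
grip_width: 0.005
grasp_force: 32.4
```

The lid is shut, but the press was heavier than needed, so I'll be gentler from here. I lift and go over behind the hasp.

```bash
python3 -m creep '0 0 -0.06 0 0; 0 0 -0.12 0 0; 0.03 0.01 -0.175 0 0; 0.085 0.02 -0.19 0 0; 0.145 0.03 -0.195 0 0'
python3 -m creep '0.06 0.00 0 0 0; 0.085 0.00 0 0 0; 0.085 0 0 0 0'
python3 - <<'E'
from h import *
P=[[-.14,-.04,.257]]
for a in (1.5,1.3,1.1,.9,.7,.5,.3,.15,0):
    p=hasppt(-.04,.143,a);p[0]-=.010+.003*np.sin(a);p[2]+=.003*np.cos(a);P.append(p)
shift(pose(P,*CASE),np.pi/2+CASE[2])
rt=RT("wrist");im=capture("wrist");cv2.imwrite("pics/w2.png",im)
for a in(1.5,):print(proj("wrist",pose([hasppt(-.057,.151,a),hasppt(-.023,.151,a),[-.01,-.04,.165]],*CASE),rt).round())
E
```

```text
time_s: 3.95
eef_pos: [0.495, 0.0479, 0.2989]
orientation: [0.09, 0.996, 0.001, 0.002]
force: [-0.8, 1.1, 0.5]
grip_width: 0.006
grasp_force: 0.0
time_s: 4.32
eef_pos: [0.4108, 0.0623, 0.2976]
orientation: [0.089, 0.996, 0.001, 0.001]
force: [0.3, -0.2, -0.1]
grip_width: 0.004
grasp_force: 0.0
now [0.411 0.062 0.298] t 4.33 F [ 0.3 -0.2 -0.1] turn 0.003
[[-0.039, -0.014, 0.041], [-0.076, -0.015, 0.041], [-0.104, -0.015, 0.045], [-0.131, -0.015, 0.055], [-0.155, -0.015, 0.07], [-0.176, -0.015, 0.089], [-0.193, -0.015, 0.113], [-0.204, -0.015, 0.139], [-0.209, -0.015, 0.159], [-0.211, -0.015, 0.181]]
[[208. 332.]
 [254. 332.]
 [238. 324.]]
```

View pics/w2.png

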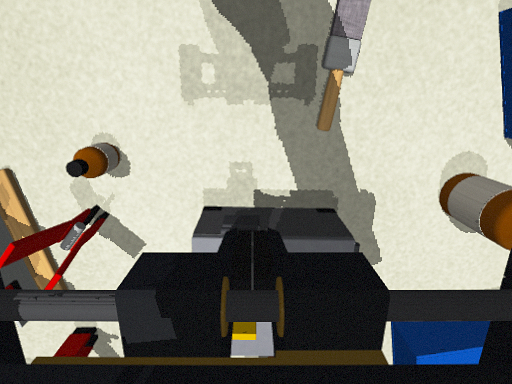

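The yellow hasp end is just ahead of the fingers, at wrist (244,335). I lower to tip height and push it over.

```bash
python3 -m creep '0 -0.015 0.02 0 0; -0.03 -0.015 0.041 0 0; -0.055 -0.015 0.041 0 0; -0.08 -0.015 0.041 0 0; -0.106 -0.015 0.045 0 0'
python3 -m creep '-0.026 0 0.01 0 0; -0.05 0 0.025 0 0; -0.07 0 0.044 0 0; -0.088 0 0.068 0 0; -0.1 0 0.09 0 0'
python3 - <<'E'
from h import *
shift(pose([[.036,-.04,.13],[.036,-.04,.117]],*CASE),np.pi/2+CASE[2])
E
```

```text
time_s: 5.0
eef_pos: [0.5157, 0.0265, 0.2516]
orientation: [0.091, 0.996, -0.0, 0.0]
force: [-0.3, 0.5, 0.2]
grip_width: 0.005
grasp_force: 0.4
time_s: 5.62
eef_pos: [0.6139, 0.0083, 0.1604]
orientation: [0.091, 0.996, -0.0, 0.0]
force: [-0.2, 0.5, 0.6]
grip_width: 0.003
grasp_force: 0.2
now [0.614 0.008 0.16 ] t 5.62 F [-0.2  0.5  0.6] turn -0.001
[[-0.005, 0.002, 0.03], [-0.005, 0.002, 0.043]]
```

```bash
python3 -m creep '-0.004 0 0.02 0 0; -0.006 0 0.035 0 0; -0.006 0 0.041 0 0; -0.006 0 0.043 0 0; -0.006 0 0.043 0 0'
python3 - <<'E'
from h import *
cv2.imwrite("pics/s2.png",np.hstack([cv2.resize(capture("scene")[130:280,220:370],(400,400)),cv2.resize(capture("top")[110:230,190:310],(400,400))]))
E
```

```text
time_s: 6.25
eef_pos: [0.6181, 0.0071, 0.1193]
orientation: [0.091, 0.996, 0.0, 0.0]
force: [0.5, -0.2, 1.0]
grip_width: 0.005
grasp_force: 0.0
```

View pics/s2.png

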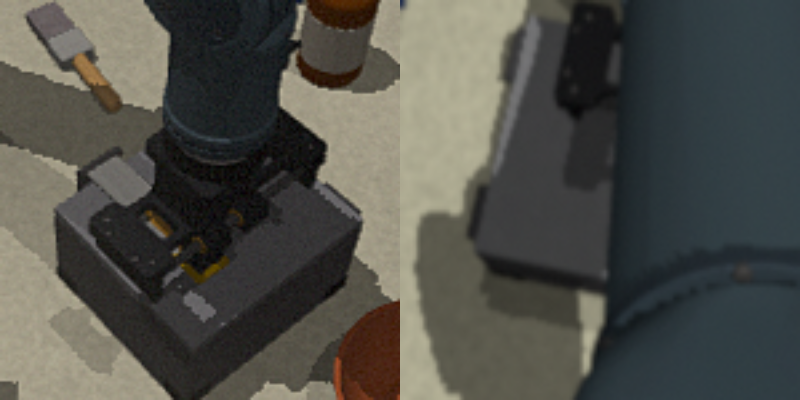

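The hasp is down under the fingers. I press the last millimetres gently.

```bash
python3 -m creep '0 0 0.0015 0 0; 0 0 0.003 0 0;0 0 0.003 0 0'
```

```text
time_s: 6.72
eef_pos: [0.6184, 0.007, 0.1173]
orientation: [0.091, 0.996, 0.0, 0.0]
force: [-3.6, -1.2, 11.6]
grip_width: 0.006
grasp_force: 5.6
```

The hasp is down, with contact at its expected height of 117 mm. Next stop is above the red clamp, fingers open.

```bash
python3 -m creep '0 0 0 0 0; 0 0 0 0 0; 0 0 -0.05 0 0; 0 0 -0.11 0 0; 0.01 -0.02 -0.165 0 0'
python3 - <<'E'
from h import *
shift(pose([.0507,0,.26],*RACK),np.pi/2+RACK[2])
cv2.imwrite("pics/w3.png",capture("wrist"))
E
```

```text
time_s: 7.35
eef_pos: [0.6049, -0.0093, 0.2828]
orientation: [0.09, 0.996, 0.001, 0.001]
force: [0.1, 0.2, -0.1]
grip_width: 0.006
grasp_force: 0.0
now [ 0.605 -0.009  0.283] t 7.35 F [ 0.1  0.2 -0.1] turn -0.236
[[0.006, -0.326, 0.022]]
```

```bash
python3 -m creep '0 -0.06 0 -0.05 0.088; 0.002 -0.12 0 -0.1 0.088; 0.004 -0.18 0 -0.15 0.088; 0.006 -0.24 0.0 -0.2 0.088; 0.006 -0.3 0.01 -0.236 0.088'
python3 -m creep '0 -0.026 0.015 0 0.088; 0 -0.026 0.015 0 0.088; 0 -0.026 0.015 0 0.088'
python3 - <<'E'
from h import *
shift(pose([.0507,0,.26],*RACK),np.pi/2+RACK[2])
rt=RT("wrist");np.savez("pics/rt3.npz",R=rt[0],t=rt[1])
cv2.imwrite("pics/w4.png",capture("wrist"))
print(proj("wrist",pose([[.0507,.0225,.158],[.0507,-.0225,.158],[.0507,0,.095],[.11,0,.07],[-.11,0,.07]],*RACK),rt).round())
E
```

```text
time_s: 8.02
eef_pos: [0.5439, -0.3068, 0.2713]
orientation: [-0.027, 1.0, -0.0, 0.001]
force: [-0.3, 0.1, -0.1]
grip_width: 0.548
grasp_force: 0.0
time_s: 8.4
eef_pos: [0.5461, -0.3291, 0.2559]
orientation: [-0.027, 1.0, 0.0, 0.0]
force: [-0.5, 0.0, 0.8]
grip_width: 0.89
grasp_force: 0.0
now [ 0.546 -0.329  0.256] t 8.4 F [-0.5  0.   0.8] turn -0.001
[[0.005, 0.001, -0.004]]
[[279. 183.]
 [225. 183.]
 [252. 166.]
 [252. 211.]
 [252.  -2.]]
```

View pics/w4.png

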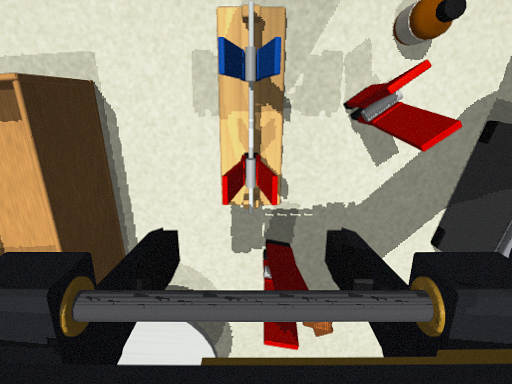

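The red clamp's handles are at wrist (222,189) and (277,189), about 5 mm further along +x than assumed, which fits the 110 mm spacing. I descend and pinch.

```bash
python3 -m creep '0.001 0 0.05 0 0.088; 0.001 0 0.1 0 0.088; 0.001 0 0.13 0 0.088; 0.001 0 0.138 0 0.088; 0.001 0 0.138 0 0.06'
python3 -m creep '0 0 0 0 0.022; 0 0 0 0 0.022; 0 0 0 0 0.022;0 0 0 0 0.022;0 0 0 0 0.022' 40
python3 -m creep '0 0 0 0 0.022; 0 0 0 0 0.022'
python3 - <<'E'
from h import *
cv2.imwrite("pics/w5.png",np.vstack([capture("wrist"),cv2.resize(capture("scene")[270:370,90:223],(512,384))])[100:700])
E
```

```text
time_s: 9.07
eef_pos: [0.5453, -0.3301, 0.1186]
orientation: [-0.027, 1.0, -0.0, 0.0]
force: [0.4, -0.1, -0.3]
grip_width: 0.907
grasp_force: 0.0
time_s: 9.7
eef_pos: [0.5443, -0.3307, 0.1176]
orientation: [-0.027, 1.0, 0.0, -0.0]
force: [-0.4, -0.3, -1.4]
grip_width: 0.343
grasp_force: 10.0
time_s: 9.95
eef_pos: [0.5444, -0.3308, 0.1176]
orientation: [-0.027, 1.0, 0.0, -0.0]
force: [-0.1, 0.6, -0.2]
grip_width: 0.253
grasp_force: 27.7
```

View pics/w5.png

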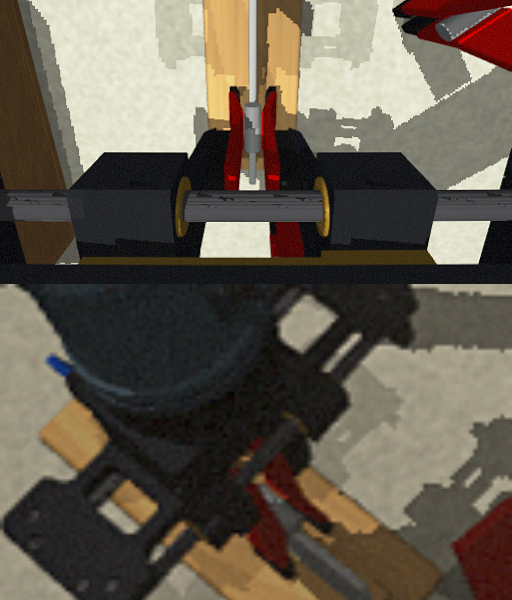

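The handles are pinched to 22 mm and both jaws have spread clear of the plate. I lift straight up.

```bash
python3 -m creep '0 0 -0.02 0 0.022; 0 0 -0.05 0 0.022; 0 0 -0.1 0 0.022; 0 0 -0.15 0 0.022; 0 0 -0.18 0 0.022'
python3 - <<'E'
from h import *
shift(pose([-.01,-.04,.298],*CASE),np.pi/2+CASE[2])
E
```

```text
time_s: 10.68
eef_pos: [0.5452, -0.3315, 0.3024]
orientation: [-0.026, 1.0, -0.001, 0.002]
force: [0.2, 0.9, -1.1]
grip_width: 0.256
grasp_force: 27.8
now [ 0.545 -0.331  0.302] t 10.68 F [ 0.2  0.9 -1.1] turn 0.235
[[-0.047, 0.347, 0.004]]
```

```bash
python3 -m creep '-0.007 0.05 0 0.04 0.022; -0.015 0.11 0 0.09 0.022; -0.024 0.17 0 0.14 0.022; -0.032 0.23 0 0.19 0.022; -0.04 0.29 0 0.235 0.022'
python3 -m creep '-0.02 0.045 0 0 0.022; -0.02 0.056 0 0 0.022; -0.02 0.056 0 0 0.022; -0.02 0.056 0 0 0.022'
python3 - <<'E'
from h import *
shift(pose([-.01,-.04,.298],*CASE),np.pi/2+CASE[2])
rt=RT("wrist");im=capture("wrist");s=capture("scene");t=capture("top")
print(proj("wrist",pose([[-.01,-.04,.165],[.003,-.04,.165],[-.023,-.04,.165],[-.09,-.1,.11],[-.1,-.057,.117],[-.1,-.023,.117]],*CASE),rt).round())
st=pose([[-.01,-.04,.165]],*CASE);print(proj("scene",st),proj("top",st))
np.savez("pics/rt6.npz",R=rt[0],t=rt[1])
cv2.imwrite("pics/w6.png",np.hstack([cv2.convertScaleAbs(im,alpha=1.4),cv2.resize(s[110:260,230:342],(287,384))]))
E
```

```text
time_s: 11.3
eef_pos: [0.5691, -0.0373, 0.2995]
orientation: [0.092, 0.996, 0.0, 0.001]
force: [1.8, 0.4, -1.6]
grip_width: 0.253
grasp_force: 27.8
time_s: 11.8
eef_pos: [0.5984, 0.0102, 0.2983]
orientation: [0.092, 0.996, -0.0, 0.0]
force: [0.2, -0.2, -0.6]
grip_width: 0.252
grasp_force: 27.8
now [0.598 0.01  0.298] t 11.8 F [ 0.2 -0.2 -0.6] turn -0.002
[[0.025, 0.003, 0.0]]
[[254. 152.]
 [254. 166.]
 [254. 138.]
 [196.  66.]
 [237.  54.]
 [271.  54.]]
[[283.36686407 201.61528298]] [[276.41105277 158.47529473]]
```

View pics/w6.png

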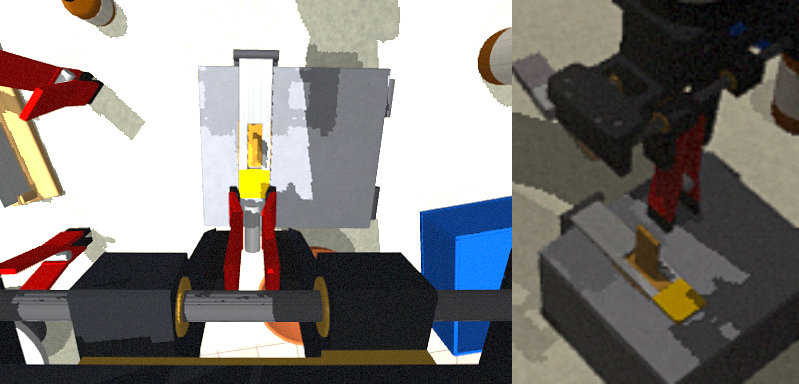

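The wrist view shows the hasp down with the staple through its slot at (254,150), and the open jaw tips at (235,188) and (270,188), so centred at about 252. I overshot by 25 mm in x. I check the staple's columns numerically before lowering.

Run:
```python
import cv2,numpy as np
im=cv2.imread("pics/w6.png")[:,:512];h=cv2.cvtColor(im,cv2.COLOR_BGR2HSV)
for v in range(120,174,4):
    r=h[v,240:270];m=[240+i for i in range(30) if 8<r[i,0]<26 and r[i,1]>110]
    print(v,(m[0],m[-1]) if m else None,[int(x) for x in h[v,244:268:2,2]],[int(x) for x in h[v,244:268:2,0]])
```

```text
120 None [255, 255, 245, 251, 248, 251, 255, 253, 248, 255, 252, 252] [0, 0, 85, 90, 90, 81, 60, 84, 50, 60, 83, 83]
124 (248, 261) [252, 248, 234, 249, 122, 116, 242, 235, 241, 221, 255, 255] [75, 83, 18, 18, 14, 16, 18, 18, 18, 18, 0, 70]
128 (248, 261) [255, 245, 228, 255, 255, 255, 255, 255, 255, 248, 255, 252] [73, 94, 19, 22, 21, 21, 21, 20, 21, 15, 0, 75]
132 (248, 261) [248, 237, 255, 255, 253, 188, 203, 255, 255, 251, 255, 249] [70, 98, 22, 22, 20, 20, 20, 21, 21, 13, 90, 68]
136 (248, 261) [255, 235, 220, 255, 230, 136, 134, 111, 104, 238, 255, 251] [60, 107, 20, 22, 20, 19, 19, 21, 20, 17, 30, 56]
140 (248, 261) [255, 255, 147, 255, 239, 255, 255, 118, 119, 119, 175, 255] [0, 0, 19, 22, 20, 22, 22, 20, 19, 17, 120, 0]
144 (248, 261) [255, 230, 255, 255, 255, 255, 255, 129, 120, 108, 120, 105] [0, 105, 22, 27, 20, 21, 21, 20, 17, 20, 135, 60]
148 (248, 261) [255, 255, 255, 255, 255, 255, 255, 168, 112, 106, 119, 116] [0, 0, 23, 28, 22, 21, 20, 20, 20, 25, 85, 64]
152 (252, 261) [255, 255, 255, 255, 255, 255, 255, 165, 189, 105, 119, 101] [0, 0, 28, 29, 24, 21, 29, 20, 19, 18, 143, 113]
156 (248, 261) [255, 255, 255, 255, 255, 255, 244, 167, 179, 154, 176, 148] [0, 90, 23, 28, 25, 20, 20, 20, 20, 25, 98, 83]
160 (247, 261) [255, 248, 255, 255, 255, 255, 235, 204, 182, 154, 175, 241] [0, 90, 29, 28, 26, 20, 20, 20, 20, 73, 83, 83]
164 (248, 261) [255, 255, 255, 255, 255, 255, 255, 255, 255, 151, 174, 160] [0, 0, 22, 29, 21, 20, 25, 25, 20, 60, 30, 90]
168 (248, 248) [255, 255, 104, 158, 158, 165, 168, 165, 153, 255, 255, 255] [0, 90, 20, 19, 17, 23, 22, 22, 23, 0, 0, 0]
172 None [255, 255, 255, 255, 255, 255, 255, 255, 255, 255, 255, 255] [30, 30, 30, 30, 30, 30, 30, 30, 30, 30, 30, 30]
```

```bash
python3 -m creep '0.01 0 0 0 0.022; 0.025 0.003 0 0 0.022; 0.025 0.003 0 0 0.022; 0.025 0.003 0 0 0.022'
python3 - <<'E'
from h import *
shift(pose([-.01,-.04,.298],*CASE),np.pi/2+CASE[2])
rt=RT("wrist");im=capture("wrist");cv2.imwrite("pics/w7.png",im)
print(proj("wrist",pose([[-.01,-.04,.165],[.003,-.04,.165],[-.023,-.04,.165]],*CASE),rt).round())
h=cv2.cvtColor(im,cv2.COLOR_BGR2HSV)
for v in range(120,230,4):
    r=h[v,240:270];m=[240+i for i in range(30) if 8<r[i,0]<24 and r[i,1]>110]
    if m:print(v,(m[0],m[-1]),[int(x) for x in h[v,244:268:2,2]])
E
```

```text
time_s: 12.45
eef_pos: [0.5747, 0.02, 0.298]
orientation: [0.091, 0.996, 0.0, 0.0]
force: [0.3, -0.2, -0.9]
grip_width: 0.254
grasp_force: 27.8
now [0.575 0.02  0.298] t 12.45 F [ 0.3 -0.2 -0.9] turn 0.001
[[0.0, -0.002, -0.0]]
[[249. 178.]
 [249. 191.]
 [249. 165.]]
148 (243, 256) [231, 200, 167, 165, 212, 212, 190, 211, 177, 176, 175, 108]
152 (243, 256) [223, 232, 186, 186, 224, 225, 209, 230, 197, 176, 176, 144]
156 (243, 256) [237, 217, 106, 90, 200, 229, 204, 223, 222, 211, 203, 111]
160 (243, 256) [238, 207, 98, 100, 109, 128, 168, 226, 218, 221, 196, 195]
164 (243, 256) [237, 198, 94, 95, 113, 131, 101, 122, 229, 223, 177, 144]
168 (243, 265) [236, 199, 191, 196, 111, 132, 114, 125, 123, 186, 178, 161]
172 (243, 256) [229, 211, 229, 229, 122, 127, 104, 127, 120, 111, 167, 148]
176 (243, 265) [234, 213, 229, 233, 119, 135, 114, 126, 120, 199, 191, 138]
180 (243, 256) [217, 217, 234, 228, 115, 130, 110, 125, 124, 192, 165, 178]
184 (243, 255) [233, 217, 196, 155, 204, 118, 108, 126, 124, 124, 115, 93]
188 (246, 250) [177, 192, 229, 115, 171, 183, 177, 163, 120, 122, 116, 98]
204 (240, 264) [116, 94, 88, 97, 97, 98, 94, 98, 126, 152, 89, 111]
208 (241, 262) [130, 161, 172, 176, 174, 160, 160, 128, 163, 192, 109, 112]
212 (243, 261) [98, 73, 101, 186, 180, 143, 117, 103, 106, 190, 114, 111]
216 (243, 261) [103, 77, 83, 113, 126, 102, 89, 77, 167, 80, 114, 109]
```

The staple's top +x end is at (248,189), against (249,191) predicted. The clamp needs −2.5 mm in tool y. I lower it over the staple.

```bash
python3 -m creep '0 -0.0025 0 0 0.022; 0 -0.0025 0.03 0 0.022; 0 -0.0025 0.055 0 0.022; 0 -0.0025 0.075 0 0.022; 0 -0.0025 0.085 0 0.022'
python3 -m creep '0 0 0.008 0 0.022; 0 0 0.014 0 0.022; 0 0 0.014 0 0.022'
python3 - <<'E'
from h import *
shift(pose([-.01,-.04,.198],*CASE),np.pi/2+CASE[2])
a=capture("scene")[110:260,230:380];b=capture("wrist")[100:350,140:390]
cv2.imwrite("pics/w8.png",np.hstack([cv2.convertScaleAbs(cv2.resize(i,(400,400)),alpha=1.6) for i in(a,b)]))
E
```

```text
time_s: 13.12
eef_pos: [0.5739, 0.0171, 0.2116]
orientation: [0.091, 0.996, -0.0, -0.001]
force: [0.5, -0.4, -1.2]
grip_width: 0.255
grasp_force: 27.8
time_s: 13.5
eef_pos: [0.5743, 0.0174, 0.1987]
orientation: [0.091, 0.996, -0.0, -0.0]
force: [-0.9, -0.9, -1.1]
grip_width: 0.257
grasp_force: 27.8
now [0.574 0.017 0.199] t 13.5 F [-0.9 -0.9 -1.1] turn 0.0
[[0.0, 0.0, 0.001]]
```

View pics/w8.png

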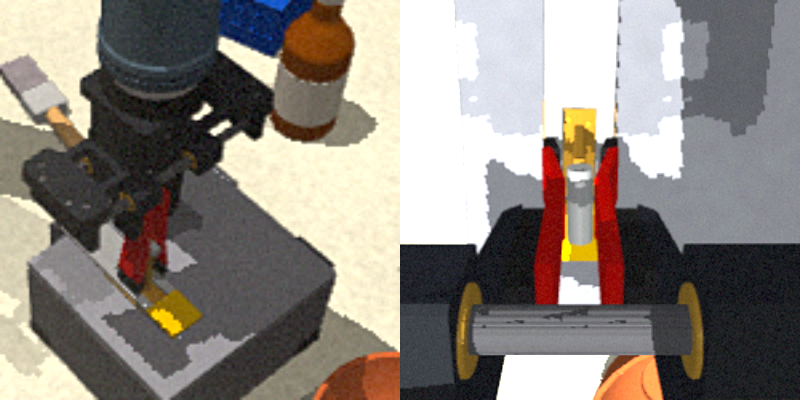

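The open jaws straddle the staple, which sits centred between them with no contact force. I release slowly, then lift clear.

```bash
python3 -m creep '0 0 0 0 0.03; 0 0 0 0 0.036; 0 0 0 0 0.044; 0 0 0 0 0.055; 0 0 0 0 0.07'
python3 -m creep '0 0 0 0 0.088; 0 0 0 0 0.088; 0 0 0 0 0.088; 0 0 0 0 0.088;0 0 0 0 0.088'
python3 -m creep '0 0 -0.02 0 0.088; 0 0 -0.05 0 0.088; 0 0 -0.1 0 0.088; 0 0 -0.14 0 0.088; 0 0 -0.14 0 0.088'
python3 - <<'E'
from h import *
rt=RT("wrist");im=capture("wrist");cv2.imwrite("pics/w9.png",im)
h=cv2.cvtColor(im,cv2.COLOR_BGR2HSV);m=(((h[...,0]<6)|(h[...,0]>174))&(h[...,1]>150)).astype(np.uint8)
n,_,st,c=cv2.connectedComponentsWithStats(m)
print([(st[i].tolist(),c[i].round().tolist()) for i in range(1,n) if st[i,4]>60])
print(proj("wrist",pose([[-.01,-.04+d,.125+.113] for d in(-.0225,.0225)]+[[-.01,-.04,.175]],*CASE),rt).round())
E
```

```text
time_s: 14.22
eef_pos: [0.5744, 0.0175, 0.1989]
orientation: [0.091, 0.996, 0.0, 0.0]
force: [0.3, -0.5, -0.0]
grip_width: 0.706
grasp_force: 0.0
time_s: 14.85
eef_pos: [0.5743, 0.0174, 0.1987]
orientation: [0.091, 0.996, -0.0, 0.0]
force: [0.3, -0.0, -1.4]
grip_width: 0.999
grasp_force: 0.0
time_s: 15.48
eef_pos: [0.576, 0.0174, 0.3422]
orientation: [0.091, 0.996, 0.001, 0.003]
force: [0.1, 0.4, -0.5]
grip_width: 1.0
grasp_force: 0.0
[([3, 75, 109, 64, 2983], [56.0, 101.0]), ([224, 152, 23, 49, 610], [235.0, 178.0]), ([256, 152, 23, 51, 652], [267.0, 178.0]), ([46, 231, 53, 41, 740], [78.0, 245.0])]
[[225. 184.]
 [277. 184.]
 [251. 168.]]
```

The handles appear at u 224–279, against 225–277 predicted, so the clamp stands upright and centred at the intended height. The robot is clear, so I hand in.

```bash
python3 -m creep '0 0 0 0 0.088; 0 0 0 0 0.088; 0 0 0 0 0.088'; python3 -c "
from workcell import workorder
print(workorder.close_job())"
```

```text
time_s: 15.9
eef_pos: [0.5739, 0.0174, 0.3379]
orientation: [0.091, 0.996, -0.0, -0.001]
force: [-0.1, -0.3, -0.2]
grip_width: 1.001
grasp_force: 0.0
the job is handed in; nothing more can be done
None
```

The lid is shut, the hasp is down over the staple, and the red clamp is clipped upright and centred on it; I handed the job in at about 16 s, and no verdict came back. One press on the lid reached about 100 N at the wrist (limit 120 N).

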